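Gauge the panel rail with a two-step feeler blade

TASK

The sliding jaw of the panel rail has been shifted, so find by feel which of its three slots now fits, using the blue-handled two-step feeler blade: the thin end must slide into the slot and the thicker step must not. Press the blade gently down in that slot until the step stops on the jaws, then let go and leave it standing there. Never force it, and leave the other things on the table alone.

Things in the scene. Friction and masses are not known exactly. Their poses are not given: they have to be found in the camera images.
- rail: fixed aluminium panel rail, base 125 x 236 x 12 mm, origin on the table under the middle of the fixed jaw's inner face. x: across the gap from the dark fixed jaw to the bare aluminium sliding jaw; y: along the rail from slot 1 to slot 3; z up. Black 8 mm walls part the gap into three slots, 62 mm long in y, 70 mm apart, floors 12 mm above the table, jaw tops at 50 mm
- slot1 (a point): narrowest slot (one white dot on the fixed jaw), 2.8 to 7.8 mm wide, as the sliding jaw was locked at random. The point lies on the line of the fixed jaw's straight inner face, at jaw-top height, half-way along the slot; axes as rail. The straight faces end 8 mm below the jaw tops; above, each jaw has a steep lead-in slope, 4 mm wide, so the mouth is 8 mm wider than the slot
- slot2 (a point): the same point of the middle slot (two white dots), which is always 2 mm wider than slot 1, as the sliding jaw is stepped
- slot3 (a point): the same point of the widest slot (three white dots), always 2 mm wider than slot 2. The blue blade's thin end always fits this one, but often the step does too (wrong slot). The narrowest slot that takes the thin end always stops the step
- blue_grip (a point): centre of the blue handle of the feeler blade: an upright block 18 mm (x) by 30 mm (y) by 44 mm high. Below it hangs a steel blade 60 mm long, 20 mm wide (y): the lowest 18 mm, bright, is 6 mm thick (x), the step above it, dark, 8.4 mm. About 120 g; symmetric under a half turn about z. It starts upright, hung by its handle in a wooden rest, handle centre 88 mm above the table; 65 mm straight up draws it clear
- blue_tip (a point): centre of the lower end of the blue gauge's blade, 82 mm below the handle's centre; x across the blade's thickness, y along its width, z up. In the right slot, with the step on the jaws' lead-ins, it comes to rest 24 to 29 mm above the table; in a tight slot it stops above 41 mm
- rest_blue: fixed wooden rest, 76 mm square foot, 56 x 60 mm block, 66 mm high, with an upright slot in which the blue gauge hangs; origin under its centre
- rest_orange: the same rest, holding the orange gauge
- orange_grip (a point): handle centre of the other gauge, orange handle, same size but 1.5 mm thicker blade, its top too 110 mm above the table while in its rest: not for this job, leave alone
- disc_mid (a point): pale blue display disc, 140 mm across, 8 mm thick, its centre; bystander
- tape_mid (a point): yellow roll of tape, 90 mm across, 24 mm high, its centre; bystander
- clipbox_mid (a point): cardboard box 90 x 60 x 40 mm, its centre; bystander
- driver_mid (a point): screwdriver lying on the table; bystander
- tray_mid (a point): grey divided tray 100 x 140 x 30 mm, its centre; bystander
- can_mid (a point): white jar 60 mm across, 100 mm high, its centre; bystander
- blue: the whole blue gauge; origin at its blade's lower end, same axes as blue_tip
There are look-alikes about, which are no part of the job. Of the things that look like the blue, the smallest one is meant.

How it is judged:
By the outcome, as a careful person would: the job done as asked, in the order asked, and still so for the second after the job is handed in, with the robot touching nothing.
It also fails if it takes over 64 s, if anything falls off the work surface, if the arm or the gripper's body presses on something with over 40 N, if the wrist force passes 120 N, or if a joint passes its speed limit or range.

ROBOT

A 6-joint arm with a two-finger parallel gripper is mounted at the origin on the work surface. World frame = base frame: x ahead of the robot, y to its left, z up, the work surface at z = 0. Lengths are in m, angles in degrees, forces in N, time in s.
With the tool pointing down it reaches from about 0.25 to 0.725 m from the base axis. Payload 9.7 kg.
Tool frame: the origin (TCP) lies midway between the tips of the shut fingers; the grasp point (between the pads) lies 19 mm behind it; z points along the fingers, y is the direction in which the jaws open and shut (so a half turn about z gives the same grasp; the last joint's range is limited). The gripper opens to 85 mm and grips with 20 to 120 N. Pads are 22 mm wide; open, the fingers measure 114 mm over their backs; the gripper's body (76 mm by 85 mm) begins 54 mm behind the grasp point. The pads swing forward as they close: fully open they stand 13 mm farther back than shut.
Start: joints at [-68.354, 4.979, 10.078, 95.1, 0, 90], TCP at [0.203, -0.511, 0.231] pointing down, gripper open.
Joint ranges: [-179.16, 179.16], [-48.56, 103.87], [-65.8, 70.77], [-126.05, 130.52], [-82.76, 87.17], [-180, 180]. Speed limits (degrees/s): [127.2, 127.2, 147.25, 180, 180, 180].

INTERFACE

Orientations are given as [roll, pitch, yaw] about the fixed x, y, z axes, in that order (R = Rz(yaw) Ry(pitch) Rx(roll)).
In Python, from workcell import get_obs, camera, get_calibration, job_done gives the robot as it stands.
- The arm moves only by the tool play_rows, never from a script. Its argument "commands" is text: rows parted by semicolons, each of 5 numbers parted by spaces: the opening, from 0 (shut) to 1 (fully open), then the shift along the world's x, y, z in mm, then the turn about the world's z in degrees. A call has 1 to 10 rows; each row is the pose to reach, as a shift and turn from the pose commanded when the call began; what a row does not reach only later rows make up. A row lasts 1/12 s, in which the tool goes at most 41.7 mm and 7.16 degrees, less where a joint would pass 70% of its speed; a pose out of reach is approached as far as the arm can. A call with a gripper value outside its range is refused whole. The fingers move at their own pace and stop on an object; "force" is the grip in N (left out, the last holds). Time passes only in rows, so rows that repeat a pose let the fingers close. It gives the time, the measured TCP pose, the force and the opening at its end, in the units of the state.
- get_obs(): the state, without advancing time (a new reading comes with each control period).
- camera(name): name is "scene" or "top"; returns the picture (480x640x3 uint8, red, green, blue); there is no depth.
- get_calibration(name): a dict with "fx", "fy", "cx", "cy" (pixels), "eye" and "attitude" of the camera in the world. Camera axes: x right, y down, z forward; pixel columns grow to the right and rows downward; lengths in m; the calibration is good to about 2 mm. A picture is of the moment at which its call begins. get_calibration takes no time and is no camera call.
- job_done(): hands the job in, once; it reports no verdict.
The state is a dict: "time": time; "q": joint angles; "qd": joint speeds; "joint_efforts": joint torques, N m; "ee_pos": TCP position; "tcp_rot": TCP orientation; "wrist_force": force on the tool from outside, world axes, zero at the start; "torque": the same for the moment, N m; "opening": finger opening in m.
Only numpy, scipy, OpenCV 4.12 (cv2) and the standard library are available. Lean on these libraries where they do the work, as an engineer would, in place of code of your own. Each camera call takes 0.05 s, during which the arm holds its last target.

## Working session

There is one attempt and no reset: what is moved stays moved. The work goes in short steps, Python scripts to look and compute and a tool call to move; the robot and the scene stay as the last step left them, time stands still between calls to the robot, and variables do not carry over. Pictures are saved under pics/ and viewed, and the job is handed in when it is done.

Besides the shell and the picture viewer there is one more tool, called after "Call:" as name(argument=value, ...), one argument or row to a line, values as JSON. play_rows: Moves the arm, as the interface text tells. Its arguments: {"type":"object","properties":{"commands":{"type":"string"},"force":{"type":"number"}},"required":["commands"]}

```bash
mkdir -p pics; python3 - <<'E'
from workcell import get_obs, camera, get_calibration
import cv2, json
for n in("scene","top"):
    cv2.imwrite(f"pics/{n}0.png",cv2.cvtColor(camera(n),cv2.COLOR_RGB2BGR)); print(n,get_calibration(n))
print(get_obs())
E
```

```text
scene {'fx': 609.9940900332792, 'fy': 609.9940900332792, 'cx': 320.6207590261769, 'cy': 243.41365400169914, 'eye': array([1.4939026 , 0.3921669 , 0.88146282]), 'attitude': array([-127.7981093 ,    0.57834723,  113.22037502])}
top {'fx': 464.572371321557, 'fy': 464.572371321557, 'cx': 321.65077306662795, 'cy': 234.6947216530543, 'eye': array([ 0.33404782, -0.04621113,  1.22249567]), 'attitude': array([-170.15103257,    1.80063098,  -91.48524001])}
{'time': 0.1, 'q': array([-6.83540115e+01,  5.00753216e+00,  1.00401276e+01,  9.50975142e+01,
       -8.83900621e-04,  8.99985142e+01]), 'qd': array([-0.00719026,  0.01400639,  0.04383959,  0.04567015,  0.06025154,
        0.03024321]), 'joint_efforts': array([-2.77122826e-04, -5.21558905e+01,  4.65654194e+01,  1.59019930e-02,
        7.18663682e-05, -9.13493579e-06]), 'ee_pos': array([ 0.20280692, -0.51104494,  0.2306681 ]), 'tcp_rot': array([-1.79935081e+02,  8.82216561e-04,  2.16474753e+01]), 'wrist_force': array([ 0.6341602 ,  0.1037398 , -0.39162906]), 'torque': array([ 0.02890753, -0.01440888,  0.01381068]), 'opening': 0.0853568778295165}
```

View pics/scene0.png

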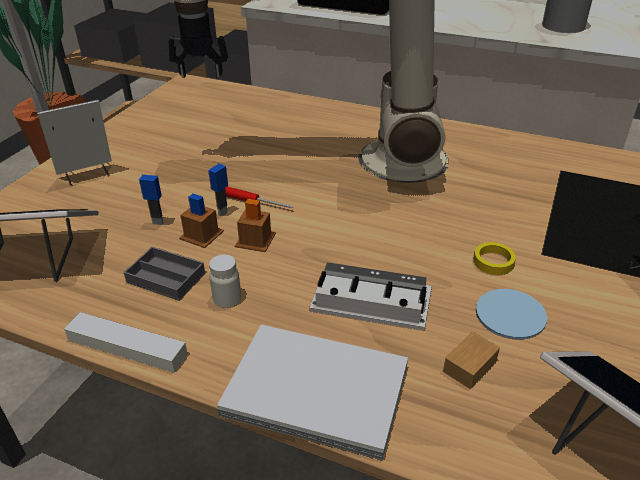

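View pics/top0.png

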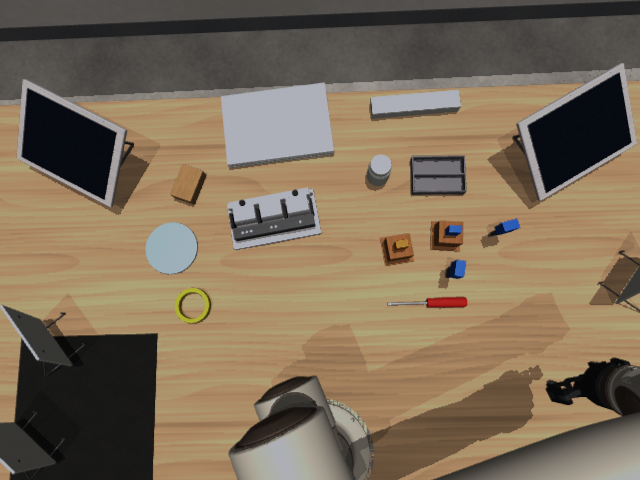

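Blue candidates in the top/scene views: (454,230)/(197,205), (458,268)/(219,178) and (508,226)/(150,187). Only the first hangs in a wooden rest and it is the smallest, so it fits the description. I'll confirm that in a crop.

```bash
cat > h.py <<'E'
import numpy as np, cv2
from scipy.spatial.transform import Rotation as Ro
from workcell import get_obs, camera, get_calibration
def cal(n):
    c=get_calibration(n); return c,Ro.from_euler('xyz',c['attitude'],degrees=True).as_matrix()
def ray(n,u,v):
    c,R=cal(n); d=R@np.array([(u-c['cx'])/c['fx'],(v-c['cy'])/c['fy'],1.]); return c['eye'],d/np.linalg.norm(d)
def plane(n,uv,z):
    e,d=ray(n,*uv); return e+d*(z-e[2])/d[2]
def proj(n,p):
    c,R=cal(n); q=R.T@(np.array(p)-c['eye']); return np.array([c['cx']+c['fx']*q[0]/q[2],c['cy']+c['fy']*q[1]/q[2]])
def tri(a,b):
    (e1,d1),(e2,d2)=ray('top',*a),ray('scene',*b)
    A=np.array([d1,-d2]).T; t=np.linalg.lstsq(A,e2-e1,rcond=None)[0]
    p,q=e1+t[0]*d1,e2+t[1]*d2; return (p+q)/2,np.linalg.norm(p-q)
def shot(n,f):
    im=cv2.cvtColor(camera(n),cv2.COLOR_RGB2BGR); cv2.imwrite(f,im); return im
def crop(im,x0,y0,x1,y1,f,out):
    cv2.imwrite(out,cv2.resize(im[y0:y1,x0:x1],None,fx=f,fy=f,interpolation=cv2.INTER_CUBIC))
E
python3 - <<'E'
from h import *
o=get_obs(); print([proj(n,o['ee_pos']) for n in('top','scene')])
t=cv2.imread('pics/top0.png');s=cv2.imread('pics/scene0.png')
a=cv2.resize(t[205:290,375:530],None,fx=5,fy=3.5*5/3.5,interpolation=2)
crop(t,375,205,530,290,5,'pics/c1.png'); crop(s,125,150,285,260,5,'pics/c2.png')
crop(t,215,180,335,255,6.5,'pics/c3.png'); crop(s,300,250,440,335,5.6,'pics/c4.png')
for n,im in(('top',t),('scene',s)):
    h=cv2.cvtColor(im,cv2.COLOR_BGR2HSV)
    for nm,lo,hi in(('blue',(112,150,60),(125,255,255)),('orange',(5,200,150),(14,255,255))):
        m=cv2.inRange(h,lo,hi); k,l,st,ce=cv2.connectedComponentsWithStats(m)
        for i in range(1,k):
            if st[i,4]>15: print(n,nm,st[i],ce[i].round(1))
E
```

```text
[array([567.79006066, 374.99865215]), array([202.21074848,  81.98056722])]
scene orange [246 199  13   6  47] [251.8 201.3]
```

```bash
ls pics
```

```text
c1.png
c2.png
c3.png
c4.png
scene0.png
top0.png
```

View pics/c1.png

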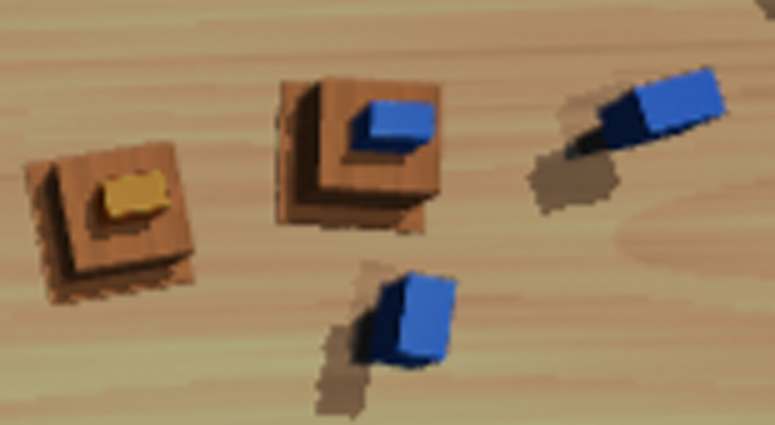

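View pics/c2.png

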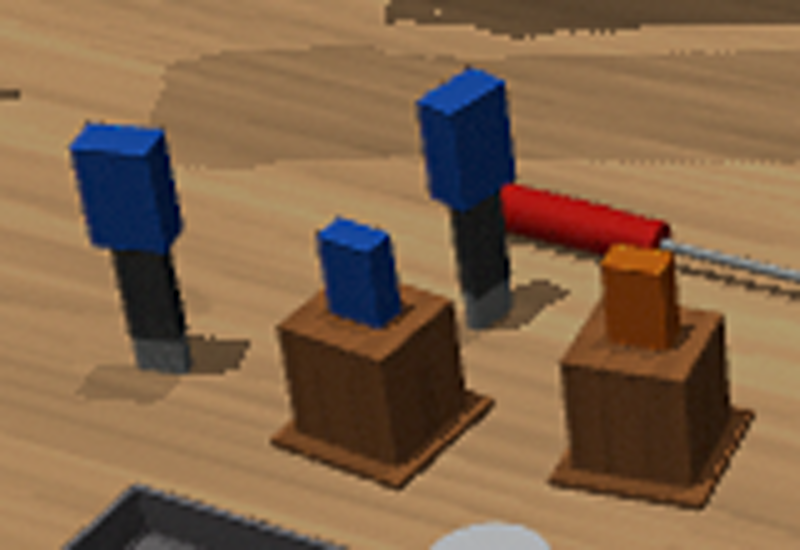

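View pics/c3.png

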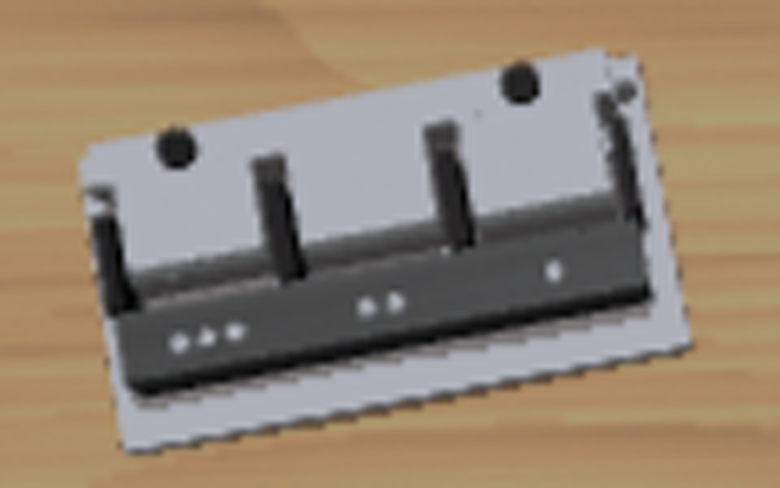

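View pics/c4.png

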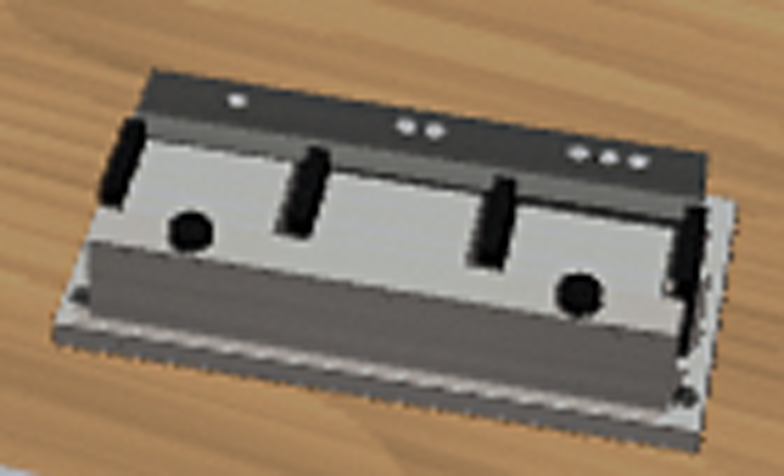

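The crops agree. The blue gauge hung in the rest (top 454,230) is the smallest of the three; the two taller blue ones stand free. In the rail crops the dots run 1 to 3 from right to left in the top view, and the fixed jaw is on the robot's side.

```bash
python3 - <<'E'
from h import *
D={}
for n,f,box in(('top','pics/top0.png',(228,205,318,245)),('scene','pics/scene0.png',(320,260,430,285))):
    im=cv2.imread(f); h=cv2.cvtColor(im,cv2.COLOR_BGR2HSV)
    print(n,'blue sample',h[228,454] if n=='top' else h[207,197])
    m=cv2.inRange(h,(105,130,70),(122,255,255)); k,l,st,ce=cv2.connectedComponentsWithStats(m)
    for i in range(1,k):
        if st[i,4]>40: print(' blue',st[i],ce[i].round(1))
    g=cv2.cvtColor(im,cv2.COLOR_BGR2GRAY).astype(float)
    # top-hat for small dots
    th=cv2.morphologyEx(g,cv2.MORPH_TOPHAT,np.ones((5,5)))
    x0,y0,x1,y1=box
    m=np.zeros_like(g,np.uint8); m[y0:y1,x0:x1]=(th[y0:y1,x0:x1]>45)
    k,l,st,ce=cv2.connectedComponentsWithStats(m)
    for i in range(1,k):
        mm=(l==i); w=th*mm; ys,xs=np.nonzero(mm); print(' dot',st[i,4],(w[ys,xs]@xs/w.sum()).round(2),(w[ys,xs]@ys/w.sum()).round(2))
E
```

```text
top blue sample [109 184 183]
 blue [502 219  18  13 152] [510.4 225. ]
 blue [449 226  13   8  91] [454.9 229.1]
 blue [454 260  12  17 161] [459.6 268.2]
 dot 7 313.93 205.7
 dot 6 229.85 211.5
 dot 1 281.0 212.0
 dot 32 316.0 220.39
 dot 1 283.0 218.0
 dot 1 229.0 220.0
 dot 5 299.63 221.25
 dot 6 275.44 225.98
 dot 6 270.87 226.77
 dot 7 242.09 232.3
 dot 4 246.49 231.5
 dot 5 250.69 230.47
 dot 1 232.0 235.0
scene blue sample [110 207  80]
 blue [209 164  17  28 185] [214.6 175.6]
 blue [139 175  19  25 351] [148.4 186.8]
 blue [189 194  14  21 185] [194.7 203.4]
 dot 6 341.91 267.48
 dot 8 372.11 271.99
 dot 9 377.21 272.85
 dot 3 326.82 275.0
 dot 3 355.03 275.0
 dot 6 360.83 276.33
 dot 8 402.84 276.79
 dot 7 408.27 277.59
 dot 3 351.0 279.84
 dot 12 379.76 279.49
 dot 7 413.59 278.41
 dot 1 385.0 280.0
 dot 4 387.27 280.73
 dot 1 394.0 281.0
```

```bash
python3 - <<'E'
from h import *
T=[(299.63,221.25),(273.15,226.4),(246.45,231.45)];S=[(341.9,267.5),(374.7,272.4),(408.2,277.6)]
P=[]
for a,b in zip(T,S):
    p,g=tri(a,b); P.append(p); print('tri',p.round(4),round(g,4),'top50',plane('top',a,.05).round(4),'sc50',plane('scene',b,.05).round(4))
for n,L in(('top',T),('scene',S)):
    q=[plane(n,u,.05) for u in L]; d=q[2]-q[0]; print(n,'span',np.linalg.norm(d),'yaw',np.degrees(np.arctan2(-d[0],d[1])))
# profiles along rail x at z=.05 plane
q=[plane('top',u,.05) for u in T]; d=(q[2]-q[0]);d/=np.linalg.norm(d)
ex=np.array([d[1],-d[0],0]); 
for n,f,L in(('top','pics/top0.png',T),('scene','pics/scene0.png',S)):
    g=cv2.cvtColor(cv2.imread(f),cv2.COLOR_BGR2GRAY).astype(np.float32)
    for k in range(3):
        o=plane(n,L[k],.05); pr=[]
        for s in np.arange(-.03,.045,.0015):
            pts=[proj(n,o+ex*s+d*t) for t in np.linspace(-.022,.022,23)]
            pts=np.array(pts,np.float32); pr.append(cv2.remap(g,pts[:,:1],pts[:,1:],cv2.INTER_LINEAR).mean())
        print(n,k,np.round(pr).astype(int))
# gauge top
for sc in[(195,203)]: pass
print('blue top z=.11',plane('top',(454.9,229.1),.110))
E
```

```text
tri [0.5753 0.0394 0.0542] 0.0032 top50 [0.5756 0.0413 0.05  ] sc50 [0.5712 0.0362 0.05  ]
tri [0.5638 0.1081 0.0542] 0.0027 top50 [0.5642 0.1099 0.05  ] sc50 [0.5597 0.1054 0.05  ]
tri [0.5528 0.1771 0.0541] 0.0026 top50 [0.5532 0.1791 0.05  ] sc50 [0.5488 0.1748 0.05  ]
top span 0.13965879804354664 yaw 9.227000288797418
scene span 0.14045907397676086 yaw 9.17368787862562
top 0 [176 173 164 143 124 116  98  61  30  21  27  41  59  74  78  78  79  81
  86  89  90  87  84  80  76  76  76  77  78  76  72  66  62  63  67  75
  85  96 117 147 169 176 176 176 176 176 176 176 176 176]
top 1 [176 176 173 165 146 123 103  70  35  21  25  36  53  69  75  76  77  82
  89  98 101  96  89  79  75  74  75  76  78  82  86  88  79  66  61  64
  70  80  90 105 130 159 174 176 176 176 176 176 176 176]Traceback (most recent call last):
  File "<stdin>", line 16, in <module>
  File "h.py", line 11, in proj
    c,R=cal(n); q=R.T@(np.array(p)-c['eye']); return np.array([c['cx']+c['fx']*q[0]/q[2],c['cy']+c['fy']*q[1]/q[2]])
        ~~~^^^
  File "h.py", line 5, in cal
    c=get_calibration(n); return c,Ro.from_euler('xyz',c['attitude'],degrees=True).as_matrix()
ValueError: time passes only in moves, steps and waits
```

```bash
python3 - <<'E'
import re
s=open('h.py').read()
s=s.replace("""def cal(n):
    c=get_calibration(n); return""","""_C={}
def cal(n):
    if n not in _C: _C[n]=get_calibration(n)
    c=_C[n]; return""")
open('h.py','w').write(s)
from h import *
T=[(299.63,221.25),(273.15,226.4),(246.45,231.45)];S=[(341.9,267.5),(374.7,272.4),(408.2,277.6)]
q=[plane('top',u,.05) for u in T]; d=(q[2]-q[0]);d/=np.linalg.norm(d)
ex=np.array([d[1],-d[0],0]); 
for n,f,L in(('top','pics/top0.png',T),('scene','pics/scene0.png',S)):
    g=cv2.cvtColor(cv2.imread(f),cv2.COLOR_BGR2GRAY).astype(np.float32)
    for k in range(3):
        o=plane(n,L[k],.05); pr=[]
        for s in np.arange(-.03,.045,.0015):
            pts=np.array([proj(n,o+ex*s+d*t) for t in np.linspace(-.022,.022,23)],np.float32)
            pr.append(cv2.remap(g,pts[:,:1],pts[:,1:],cv2.INTER_LINEAR).mean())
        print(n,k,np.round(pr).astype(int))
t=cv2.imread('pics/top0.png');s=cv2.imread('pics/scene0.png')
crop(t,425,215,475,255,16,'pics/c5.png'); crop(s,175,185,230,250,9,'pics/c6.png')
def c5(x,y): return 425+(x+.5)/16-.5,215+(y+.5)/16-.5
# foot/top corners from c1 (x5, off 375,205)
f=lambda x,y:(375+(x+.5)/5-.5,205+(y+.5)/5-.5)
for nm,pts,z in(('foot',[(282,80),(277,222),(425,233)],.006),('block',[(320,78),(440,86),(440,195),(318,185)],.066),('handle',[(372,103),(435,101),(433,141),(370,141)],.11)):
    W=[plane('top',f(*p),z) for p in pts]
    for a,b in zip(W,W[1:]+W[:1]): print(nm,a.round(4),'len',np.linalg.norm(b-a).round(4),'ang',np.degrees(np.arctan2(b[1]-a[1],b[0]-a[0])).round(1))
for c,nm in(((459.6,268.2),'la1'),((510.4,225),'la2')): print(nm,plane('top',c,.15).round(3))
E
```

```text
top 0 [176 173 164 143 124 116  98  61  30  21  27  41  59  74  78  78  79  81
  86  89  90  87  84  80  76  76  76  77  78  76  72  66  62  63  67  75
  85  96 117 147 169 176 176 176 176 176 176 176 176 176]
top 1 [176 176 173 165 146 123 103  70  35  21  25  36  53  69  75  76  77  82
  89  98 101  96  89  79  75  74  75  76  78  82  86  88  79  66  61  64
  70  80  90 105 130 159 174 176 176 176 176 176 176 176]
top 2 [176 175 173 163 143 123 106  71  35  21  25  35  52  67  73  74  75  81
  94 111 116 110  93  80  73  72  73  74  77  82  92 102 104  89  69  61
  62  67  77  86  98 120 150 171 176 176 176 176 176 176]
scene 0 [132 134 136 138 140 141 140 140 140 139 138 134 117  91  69  62  62  66
  73  80  80  77  71  64  62  61  60  61  64  70  83  97 105 107 106 104
 102  99  94 100 129 164 179 178 177 176 176 176 176 176]
scene 1 [137 138 138 138 137 136 135 136 138 141 143 143 131 103  74  61  61  69
  80  90  97  93  82  71  63  60  60  61  63  67  79  95 106 109 108 107
 105 103  93  72  64  94 143 174 180 178 176 176 176 176]
scene 2 [135 133 132 132 132 132 133 134 135 135 136 133 119  94  70  60  62  72
  89 105 112 105  85  67  61  59  60  61  63  69  81  96 105 107 106 105
 104 102  90  65  43  47  85 137 171 180 178 177 176 176]
foot [ 0.5751 -0.3046  0.006 ] len 0.0763 ang 174.3
foot [ 0.4992 -0.2969  0.006 ] len 0.077 ang -96.1
foot [ 0.4911 -0.3735  0.006 ] len 0.1087 ang 39.4
block [ 0.5636 -0.3109  0.066 ] len 0.0599 ang -95.8
block [ 0.5576 -0.3705  0.066 ] len 0.0555 ang 175.6
block [ 0.5022 -0.3662  0.066 ] len 0.0605 ang 83.4
block [ 0.5091 -0.3062  0.066 ] len 0.0547 ang -5.0
handle [ 0.5418 -0.3249  0.11  ] len 0.0303 ang -90.0
handle [ 0.5418 -0.3552  0.11  ] len 0.0197 ang 172.8
handle [ 0.5222 -0.3527  0.11  ] len 0.0301 ang 88.2
handle [ 0.5232 -0.3226  0.11  ] len 0.0188 ang -7.1
la1 [ 0.433 -0.332  0.15 ]
la2 [ 0.53  -0.456  0.15 ]
```

View pics/c5.png

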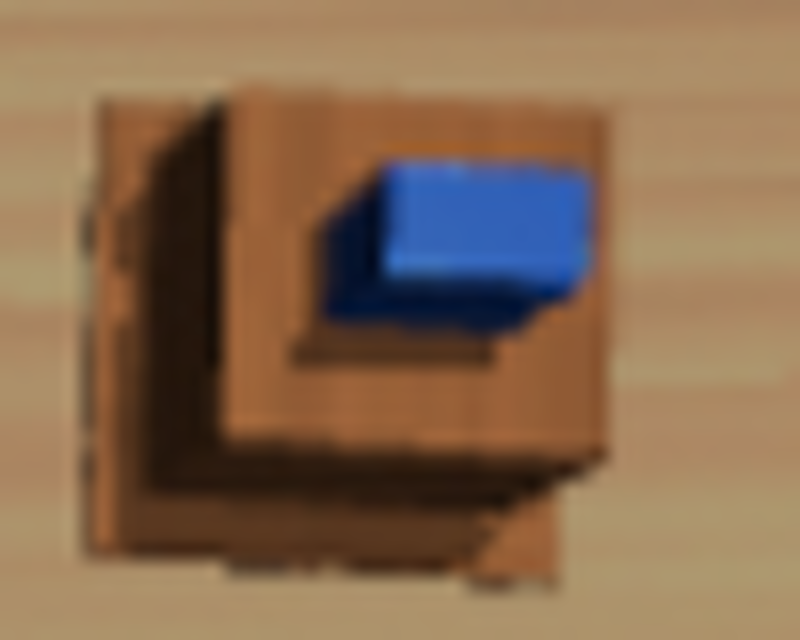

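View pics/c6.png

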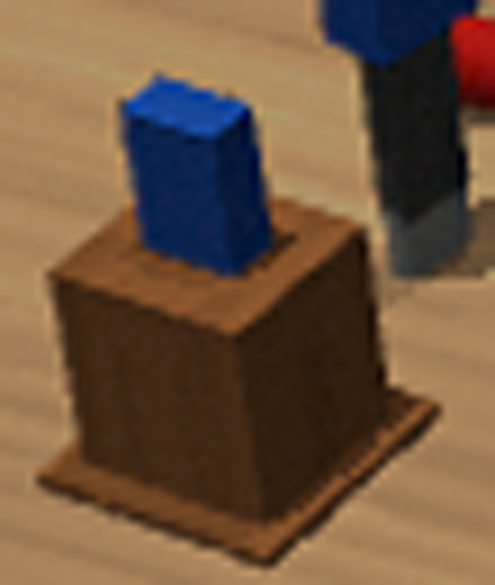

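```bash
python3 - <<'E'
from h import *
b=(175+187.5/9-.5,185+106.5/9-.5); print(plane('scene',b,.11), tri((425+488.5/16-.5,215+222/16-.5),b))
# look-alike top heights
print(tri((459.6,268.2),(125+467.5/5-.5,150+85.5/5-.5)), tri((510.4,225),(125+120/5-.5,150+140/5-.5)))
E
```

```text
[ 0.53065992 -0.34318105  0.11      ] (array([ 0.53366476, -0.33937555,  0.11244793]), np.float64(0.0025714102739482028))
(array([ 0.43468454, -0.33568738,  0.137775  ]), np.float64(0.0014557462851914102)) (array([ 0.53388066, -0.46384027,  0.13377881]), np.float64(0.0027376937159084955))
```

Call:
play_rows(
  commands="0.6 36 19 0 7; 0.6 72 38 0 14; 0.6 108 57 0 21; 0.6 144 76 0 28; 0.6 180 95 0 35; 0.6 216 114 0 42; 0.6 252 133 0 49; 0.6 288 152 0 56; 0.6 328 172 0 63; 0.6 328 172 0 63",
  force=30,
)

```text
time: 0.93
ee_pos: [0.5356, -0.3355, 0.2293]
tcp_rot: [-180.0, -0.1, 85.3]
wrist_force: [0.7, -0.8, 0.4]
opening: 0.0513
```

```bash
python3 - <<'E'
from h import *
o=get_obs(); p=o['ee_pos'];print(p,o['q'])
t=shot('top','pics/top1.png'); s=shot('scene','pics/scene1.png')
print(proj('top',p),proj('scene',p),proj('scene',[.532,-.341,.11]))
crop(s,140,90,260,250,4.5,'pics/d2.png'); crop(t,400,150,560,270,5,'pics/d1.png')
E
```

```text
[ 0.5356057  -0.33554923  0.22931878] [-3.21044755e+01  1.68309128e+01  2.35456481e+01  9.67982634e+01
  8.41077238e-02  6.25526461e+01]
[467.30005345 217.29751196] [189.62409148 152.20048253] [195.82716688 196.83027704]
```

View pics/d2.png

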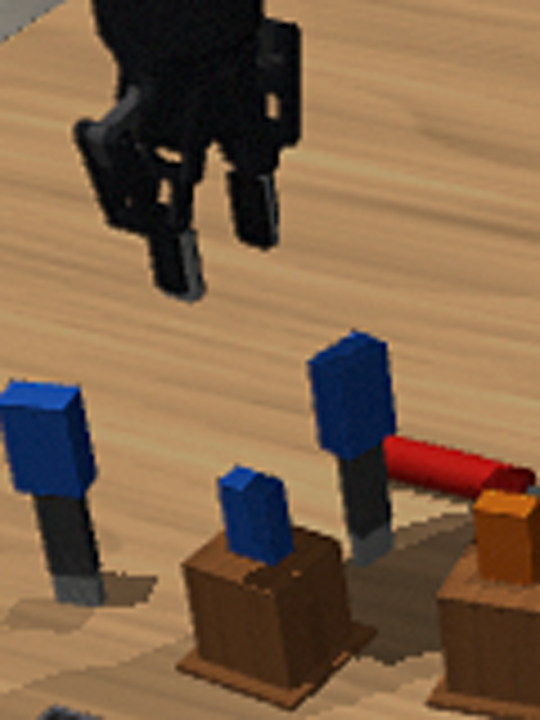

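View pics/d1.png

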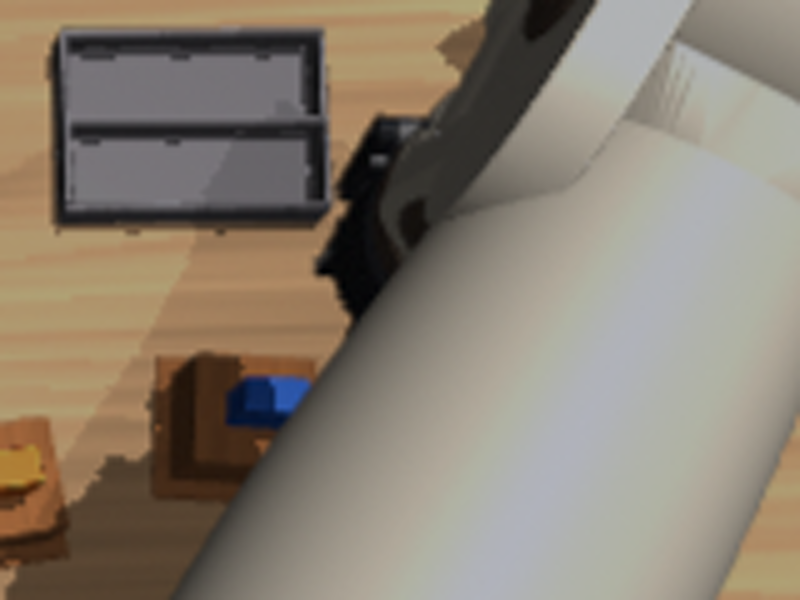

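Call:
play_rows(
  commands="0.6 2 0 -35 0; 0.6 2 0 -70 0; 0.6 2 0 -95 0; 0.6 2 0 -95 0; 0.6 2 0 -95 0",
)

```text
time: 1.45
ee_pos: [0.5313, -0.3395, 0.1358]
tcp_rot: [-179.9, -0.1, 84.5]
wrist_force: [-0.2, 0.2, 0.4]
opening: 0.0513
```

```bash
python3 - <<'E'
from h import *
o=get_obs(); p=o['ee_pos'];print(p,o['tcp_rot'])
s=shot('scene','pics/scene2.png')
print(proj('scene',p))
crop(s,140,110,260,240,4.5,'pics/d3.png')
E
```

```text
[ 0.53126164 -0.33951784  0.13581484] [-1.79869448e+02 -5.80151127e-02  8.45313861e+01]
[195.02122427 187.29087833]
```

View pics/d3.png

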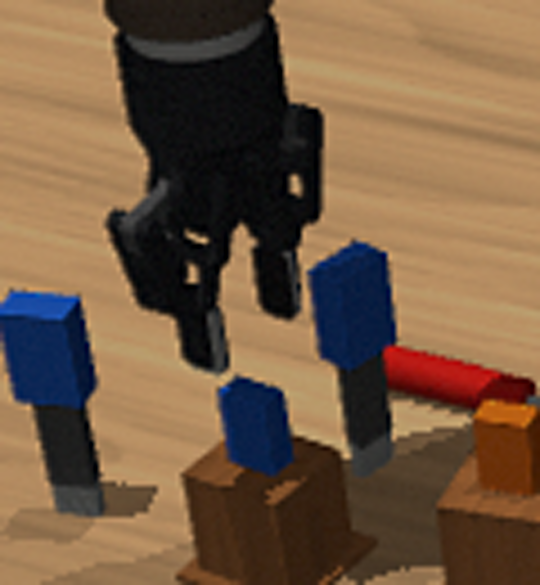

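Call:
play_rows(
  commands="0.6 1 0 -35 0; 0.6 1 0 -62 0; 0.6 1 0 -62 0; 0.6 1 0 -62 0",
)

```text
time: 1.83
ee_pos: [0.5337, -0.3396, 0.0757]
tcp_rot: [180.0, 0.0, 84.6]
wrist_force: [-0.0, 0.2, 0.9]
opening: 0.0513
```

Call:
play_rows(
  commands="0 0 0 0 0; 0 0 0 0 0; 0 0 0 0 0; 0 0 0 0 0; 0 0 0 0 0; 0 0 0 0 0",
  force=25,
)

```text
time: 2.33
ee_pos: [0.5347, -0.3399, 0.077]
tcp_rot: [179.8, 0.1, 84.6]
wrist_force: [-0.6, 0.1, 7.1]
opening: 0.0178
```

Call:
play_rows(
  commands="0 0 0 15 0; 0 0 0 40 0; 0 0 0 75 0; 0 0 0 110 0; 0 0 0 130 0; 0 0 0 130 0",
)

```text
time: 2.83
ee_pos: [0.5353, -0.3401, 0.2113]
tcp_rot: [179.5, 0.2, 84.6]
wrist_force: [1.1, -0.6, -2.3]
opening: 0.0179
```

```bash
python3 - <<'E'
from h import *
o=get_obs(); p=o['ee_pos'];print(p,o['tcp_rot'],o['opening'],o['wrist_force'])
s=shot('scene','pics/scene3.png')
crop(s,140,80,280,240,4,'pics/d4.png')
E
```

```text
[ 0.53527115 -0.34008832  0.21125489] [179.53708783   0.23757446  84.64500508] 0.01789232834491902 [ 1.09021754 -0.57479402 -2.29870482]
```

View pics/d4.png

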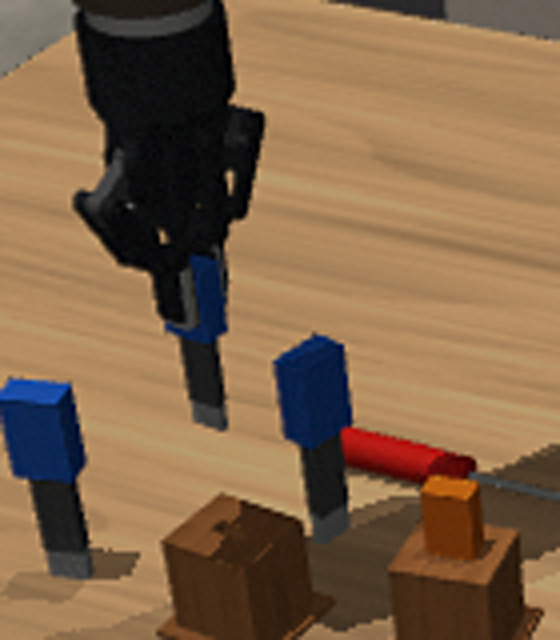

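Call:
play_rows(
  commands="0 3 20 0 1; 0 7 60 0 2; 0 11 100 0 4; 0 16 140 0 5; 0 21 180 0 7; 0 26 220 0 8; 0 31 260 0 10; 0 36 300 0 11; 0 40 340 0 13; 0 45 380 0 14",
)

```text
time: 3.72
ee_pos: [0.5783, 0.0428, 0.2034]
tcp_rot: [-179.9, -0.0, 98.8]
wrist_force: [0.4, -0.4, -0.1]
opening: 0.0177
```

Call:
play_rows(
  commands="0 3 35 0 0.5; 0 6 60 0 0.5; 0 7 73 0 0.5; 0 7 73 0 0.5; 0 7 73 -20 0.5; 0 7 73 -50 0.5; 0 7 73 -65 0.5; 0 7 73 -65 0.5; 0 7 73 -65 0.5; 0 7 73 -65 0.5",
)

```text
time: 4.55
ee_pos: [0.5863, 0.1131, 0.1406]
tcp_rot: [179.9, 0.0, 99.1]
wrist_force: [-0.2, -0.4, -1.7]
opening: 0.0176
```

```bash
python3 - <<'E'
from h import *
o=get_obs(); p=o['ee_pos'];print(p,o['tcp_rot'],o['opening'],o['wrist_force'])
s=shot('scene','pics/scene4.png');t=shot('top','pics/top4.png')
crop(s,300,170,440,330,4.5,'pics/d5.png');crop(t,200,130,350,260,5,'pics/d6.png')
E
```

```text
[0.58627219 0.11308116 0.14057143] [1.79928381e+02 5.40230676e-03 9.90931101e+01] 0.01761874740912028 [-0.16985066 -0.43374225 -1.69112442]
```

View pics/d5.png

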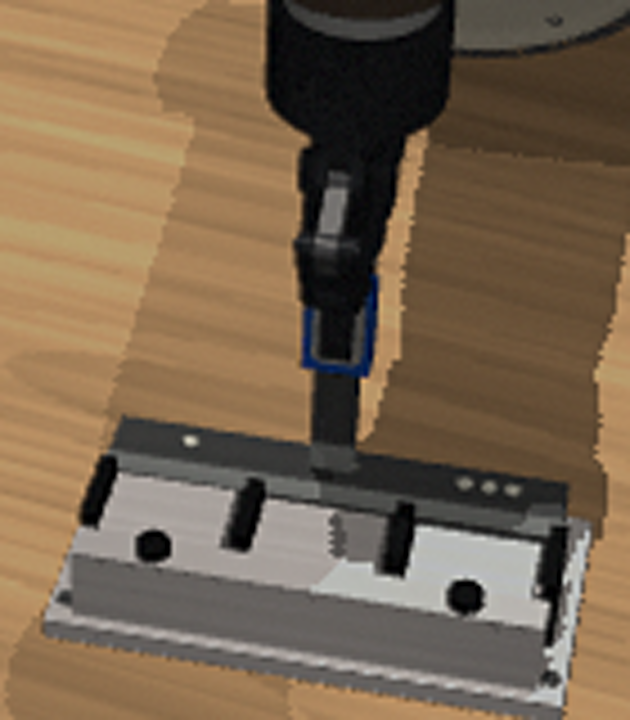

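View pics/d6.png

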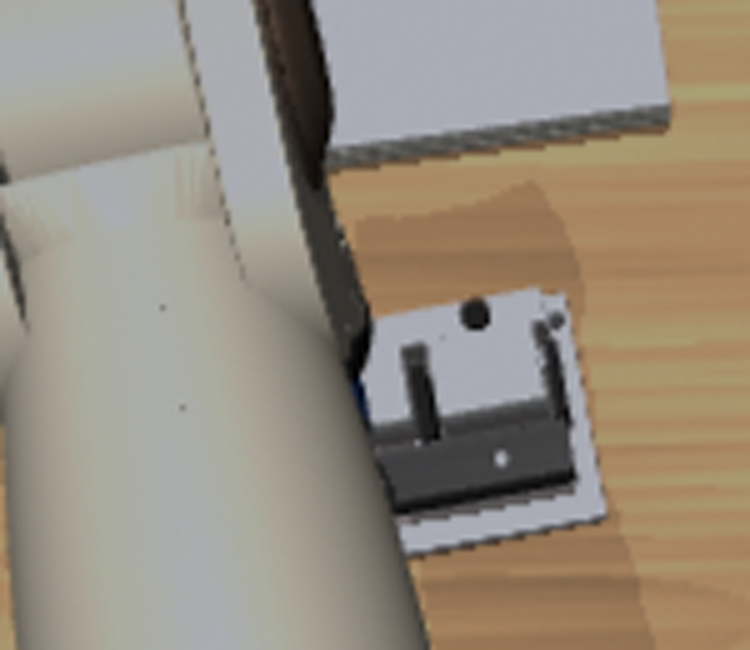

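```bash
python3 - <<'E'
from h import *
s=cv2.imread('pics/scene4.png'); crop(s,360,255,395,300,16,'pics/d7.png')
a=np.radians(9.2);ex=np.array([np.cos(a),np.sin(a),0]);ey=np.array([-np.sin(a),np.cos(a),0])
o=plane('scene',(374.7,272.4),.05)
for v in(273.,274.,275.):
    q=plane('scene',(373.6,v),.0696); print(v,q,'x rel dot',(q-o)@ex*1e3-3,'y',(q-o)@ey*1e3)
E
```

```text
273.0 [0.58436418 0.11071443 0.0696    ] x rel dot 22.194071444001 y 1.298044735292268
274.0 [0.5873212  0.11174975 0.0696    ] x rel dot 25.278578884765626 y 1.8472747367920748
275.0 [0.59026652 0.11278098 0.0696    ] x rel dot 28.350879901236855 y 2.3943312520670315
```

View pics/d7.png

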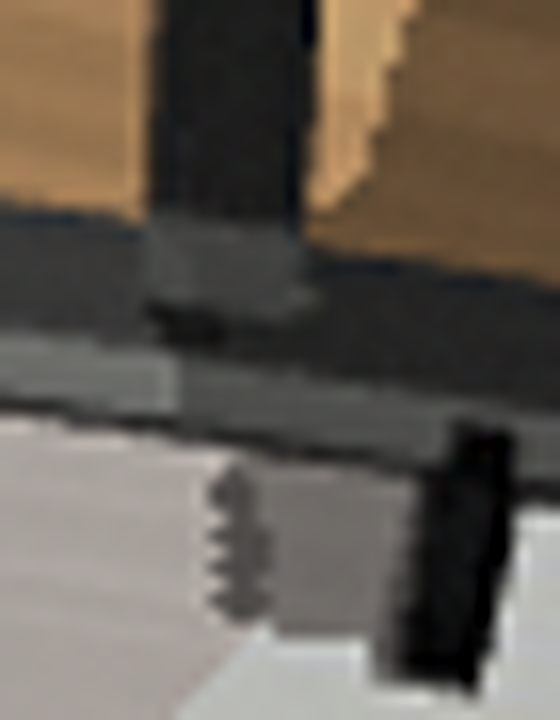

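```bash
python3 - <<'E'
from h import *
s=cv2.imread('pics/scene4.png'); g=cv2.cvtColor(s,cv2.COLOR_BGR2GRAY); print(g[262:282,366:384])
a=np.radians(9.2);ex=np.array([np.cos(a),np.sin(a),0])
o=plane('scene',(374.7,272.4),.05)
for v in(268.,268.5,269,269.5):
    q=plane('scene',(373.75,v),.0876); print(v,q,'x rel dot',(q-o)@ex*1e3-4.2)
for u,v in((369.0,0),): pass
E
```

```text
[[125 125 133  49  30  25  29  30  29  29  27  26  26  47 140 143 141 142]
 [120 121 129  48  28  34  29  28  29  30  28  26  20  78 143 142 145  83]
 [120 121 126  47  27  33  29  29  29  28  28  29  21  79 144 145 146  85]
 [124 122 127  45  25  28  28  27  29  31  29  27  21  82 148 152 148  90]
 [133 133 136  51  28  32  25  29  29  28  28  26  22 114 150 150  89  80]
 [132 135 117  45  29  33  28  31  26  30  25  27  19 112 144  87  77  80]
 [ 69  88 113  64  55  52  41  39  29  32  30  29  28  70  78  79  81  79]
 [ 53  53  56  74  65  67  66  66  68  57  58  57  42  84  87  86  83  83]
 [ 56  55  58  72  73  66  64  64  66  66  66  67  61  47  58  73  75  87]
 [ 57  55  57  71  72  73  64  63  64  64  65  66  57  40  31  34  34  33]
 [ 56  58  61  70  70  72  64  63  62  63  64  63  55  38  34  35  36  36]
 [ 56  54  60  55  68  71  63  61  62  62  62  63  73  61  40  35  35  35]
 [ 57  56  55  28  24  33  32  41  53  54  61  63  51  44  36  37  35  37]
 [ 58  56  56  57  27  24  24  20  34  33  34  39  36  33  35  37  37  34]
 [ 73  70  73  64  38  27  27  23  36  37  34  35  34  34  35  37  35  36]
 [110 111 111 111 104  67  59  50  49  40  41  39  41  36  36  36  34  35]
 [107 108 108 108 119  83  80  83  81  81  69  64  70  53  49  40  39  37]
 [104 104 106 106 116  82  76  78  78  79  78  80  79  80  80  82  81  66]
 [ 81 100 103 103 112  79  75  75  76  78  77  78  77  78  78  79  79  79]
 [ 72  52  37  43  36  57  60  60  73  74  76  76  74  76  76  76  76  76]]
268.0 [0.5897827  0.11211077 0.0876    ] x rel dot 26.566134142902058
268.5 [0.59125914 0.11262739 0.0876    ] x rel dot 28.106179712835125
269 [0.59273263 0.11314297 0.0876    ] x rel dot 29.643141446273372
269.5 [0.59420316 0.11365752 0.0876    ] x rel dot 31.17702859671164
```

Call:
play_rows(
  commands="0 0 0 -8 0; 0 0 0 -14 0; 0 0 0 -17 0; 0 0 0 -19 0; 0 0 0 -21 0; 0 0 0 -21 0; 0 0 0 -21 0",
)

```text
time: 5.23
ee_pos: [0.5859, 0.1138, 0.1183]
tcp_rot: [-180.0, 0.0, 99.1]
wrist_force: [-0.2, 0.9, -1.7]
opening: 0.0173
```

```bash
python3 - <<'E'
from h import *
o=get_obs(); p=o['ee_pos'];print(p,o['tcp_rot'],o['opening'],o['wrist_force'],o['torque'])
s=shot('scene','pics/scene5.png')
crop(s,350,235,400,300,12,'pics/d8.png')
E
```

```text
[0.58585478 0.11380219 0.11826286] [-1.79995176e+02  3.05761311e-04  9.91480699e+01] 0.01734997310073592 [-0.17148276  0.92679413 -1.68787053] [-0.01135855  0.00458139 -0.01878324]
```

View pics/d8.png

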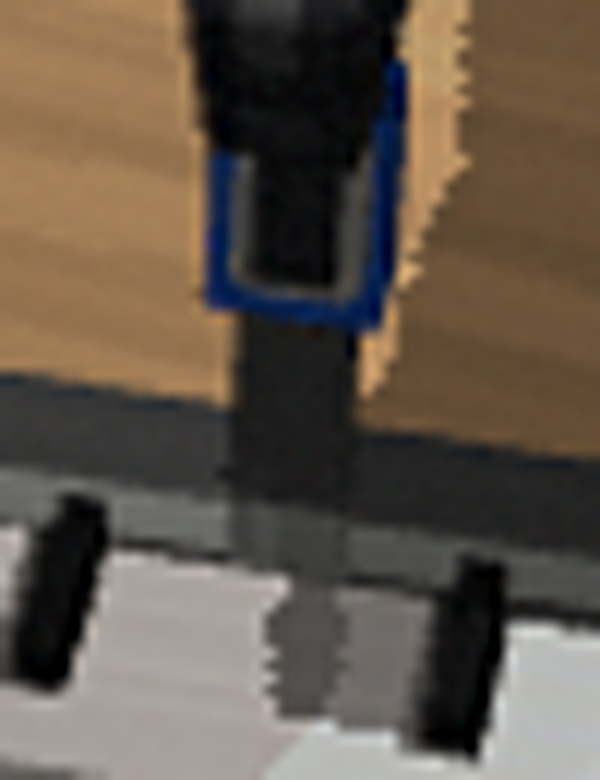

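Call:
play_rows(
  commands="0 0 0 -1 0; 0 0 0 -2 0; 0 0 0 -3 0; 0 0 0 -3 0",
)

```text
time: 5.62
ee_pos: [0.5858, 0.1138, 0.1151]
tcp_rot: [-180.0, 0.0, 99.1]
wrist_force: [0.2, 0.3, -1.6]
opening: 0.0178
```

Call:
play_rows(
  commands="0 0 0 -1 0; 0 0 0 -2 0; 0 0 0 -2 0; 0 0 0 -2 0",
)

```text
time: 5.95
ee_pos: [0.5859, 0.1138, 0.1132]
tcp_rot: [-180.0, 0.0, 99.1]
wrist_force: [0.0, 0.6, -1.8]
opening: 0.0177
```

Call:
play_rows(
  commands="0 0 0 -1 0; 0 0 0 -2 0; 0 0 0 -2 0; 0 0 0 -2 0",
)

```text
time: 6.28
ee_pos: [0.5858, 0.1138, 0.1112]
tcp_rot: [-180.0, 0.0, 99.1]
wrist_force: [0.5, 0.1, -1.6]
opening: 0.0175
```

Call:
play_rows(
  commands="0 0 0 -1 0; 0 0 0 -2 0; 0 0 0 -2 0; 0 0 0 -2 0",
)

```text
time: 6.62
ee_pos: [0.5858, 0.1138, 0.1092]
tcp_rot: [-180.0, -0.0, 99.1]
wrist_force: [0.9, 0.2, -0.9]
opening: 0.0177
```

Call:
play_rows(
  commands="0 0 0 -1 0; 0 0 0 -2 0; 0 0 0 -2 0; 0 0 0 -2 0",
)

```text
time: 6.95
ee_pos: [0.5858, 0.1138, 0.1072]
tcp_rot: [-180.0, -0.0, 99.1]
wrist_force: [-0.3, 0.3, -1.0]
opening: 0.0176
```

Call:
play_rows(
  commands="0 0 0 -1 0; 0 0 0 -2 0; 0 0 0 -3 0; 0 0 0 -4 0; 0 0 0 -4 0; 0 0 0 -4 0",
)

```text
time: 7.45
ee_pos: [0.5859, 0.1138, 0.1032]
tcp_rot: [-180.0, -0.0, 99.1]
wrist_force: [-1.0, 0.4, -0.9]
opening: 0.0178
```

Call:
play_rows(
  commands="0 0 0 -1 0; 0 0 0 -2 0; 0 0 0 -2 0; 0 0 0 -2 0",
)

```text
time: 7.78
ee_pos: [0.5858, 0.1138, 0.1012]
tcp_rot: [-180.0, -0.0, 99.1]
wrist_force: [0.7, 0.5, -1.3]
opening: 0.0177
```

Call:
play_rows(
  commands="0 0 0 -1 0; 0 0 0 -2 0; 0 0 0 -2 0; 0 0 0 -2 0",
)

```text
time: 8.12
ee_pos: [0.5859, 0.1138, 0.0992]
tcp_rot: [-180.0, 0.0, 99.1]
wrist_force: [0.6, -0.5, -1.5]
opening: 0.0177
```

Call:
play_rows(
  commands="0 0 0 -1 0; 0 0 0 -1 0; 0 0 0 -1 0",
)

```text
time: 8.37
ee_pos: [0.5857, 0.1138, 0.0984]
tcp_rot: [-180.0, -0.0, 99.1]
wrist_force: [-1.4, -0.2, 0.9]
opening: 0.0176
```

Call:
play_rows(
  commands="0 0 0 -1 0; 0 0 0 -1 0; 0 0 0 -1 0",
)

```text
time: 8.62
ee_pos: [0.5856, 0.1138, 0.0977]
tcp_rot: [-180.0, -0.0, 99.1]
wrist_force: [-4.7, -0.3, 4.4]
opening: 0.0176
```

Call:
play_rows(
  commands="0 0 0 -1 0; 0 0 0 -1 0; 0 0 0 -1 0",
)

```text
time: 8.87
ee_pos: [0.5855, 0.1137, 0.097]
tcp_rot: [-180.0, -0.0, 99.1]
wrist_force: [-6.7, -0.7, 8.3]
opening: 0.0179
```

One-sided contact: the step is touching only the sliding jaw's lead-in. I'll ease sideways along rail −x to see whether the step stops or passes.

Call:
play_rows(
  commands="0 -0.5 0 0.5 0; 0 -1 0 0.5 0; 0 -1 0 0.5 0; 0 -1 0 0.5 0",
)

```text
time: 9.2
ee_pos: [0.5848, 0.1138, 0.0964]
tcp_rot: [-180.0, 0.0, 99.1]
wrist_force: [-2.3, -0.7, -0.4]
opening: 0.0179
```

Call:
play_rows(
  commands="0 0 0 -0.5 0; 0 0 0 -1 0; 0 0 0 -1 0; 0 0 0 -1 0",
)

```text
time: 9.53
ee_pos: [0.5848, 0.1138, 0.0954]
tcp_rot: [-180.0, -0.0, 99.1]
wrist_force: [-1.1, 0.1, -2.8]
opening: 0.0178
```

Call:
play_rows(
  commands="0 0 0 -0.5 0; 0 0 0 -1 0; 0 0 0 -1 0; 0 0 0 -1 0",
)

```text
time: 9.87
ee_pos: [0.5848, 0.1138, 0.0947]
tcp_rot: [-180.0, -0.0, 99.2]
wrist_force: [-2.1, -0.2, -0.8]
opening: 0.0177
```

Call:
play_rows(
  commands="0 0 0 -0.5 0; 0 0 0 -1 0; 0 0 0 -1 0; 0 0 0 -1 0",
)

```text
time: 10.2
ee_pos: [0.5848, 0.1138, 0.0938]
tcp_rot: [-180.0, 0.0, 99.1]
wrist_force: [-2.4, -0.4, 0.5]
opening: 0.0174
```

Call:
play_rows(
  commands="0 0 0 -0.5 0; 0 0 0 -1 0; 0 0 0 -1 0; 0 0 0 -1 0",
)

```text
time: 10.53
ee_pos: [0.5848, 0.1138, 0.0928]
tcp_rot: [-180.0, 0.0, 99.1]
wrist_force: [-3.9, -0.5, 2.0]
opening: 0.0175
```

Call:
play_rows(
  commands="0 -0.5 0 0 0; 0 -1 0 -0.5 0; 0 -1 0 -1 0; 0 -1 0 -1 0; 0 -1 0 -1 0",
)

```text
time: 10.95
ee_pos: [0.5845, 0.1139, 0.0922]
tcp_rot: [179.9, 0.0, 99.1]
wrist_force: [2.0, 1.1, 2.9]
opening: 0.0175
```

Call:
play_rows(
  commands="0 0 0 -0.5 0; 0 0 0 -1 0; 0 0 0 -2 0; 0 0 0 -2 0; 0 0 0 -2 0",
)

```text
time: 11.37
ee_pos: [0.5844, 0.1139, 0.09]
tcp_rot: [179.9, -0.0, 99.1]
wrist_force: [5.1, 1.6, 4.5]
opening: 0.0176
```

```bash
python3 - <<'E'
from h import *
o=get_obs(); p=o['ee_pos'];print(p,o['tcp_rot'],o['opening'],o['wrist_force'],o['torque'])
s=shot('scene','pics/scene6.png')
crop(s,350,235,400,300,12,'pics/d9.png')
E
```

```text
[0.58440631 0.11393397 0.09004064] [ 1.79926582e+02 -6.26554540e-03  9.91470940e+01] 0.01764525155635125 [5.07950075 1.64244853 4.50462154] [ 0.20722254 -1.29481467 -0.03949647]
```

View pics/d9.png

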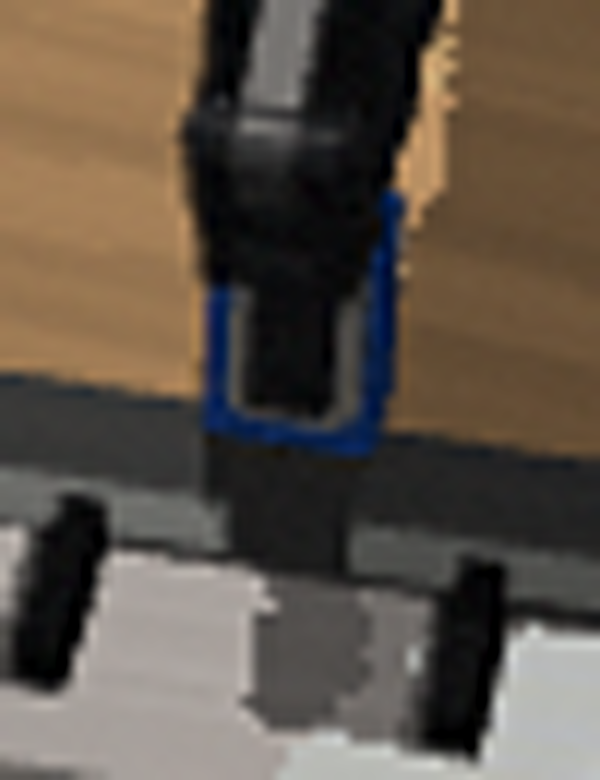

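The step went down into slot 2: the blade tip is about 19 mm up, below the 24 mm stop range. It touched lightly on both sides, so slot 2 is just over 8.4 mm wide and slot 1 should be about 6.5 mm. I'll draw it out and try slot 1.

Call:
play_rows(
  commands="0 0.5 0 2 0; 0 0.5 0 8 0; 0 0.5 0 20 0; 0 0.5 0 40 0; 0 0.5 0 60 0; 0 0.5 0 60 0; 0 0.5 0 60 0",
)

```text
time: 12.0
ee_pos: [0.5842, 0.1138, 0.15]
tcp_rot: [-180.0, -0.0, 99.2]
wrist_force: [-0.3, 0.3, -1.4]
opening: 0.0174
```

Call:
play_rows(
  commands="0 4 -20 0 0; 0 8 -50 0 0; 0 10.5 -69 0 0; 0 10.5 -69 0 0; 0 10.5 -69 0 0; 0 10.5 -69 -15 0; 0 10.5 -69 -28 0; 0 10.5 -69 -28 0; 0 10.5 -69 -28 0",
)

```text
time: 12.75
ee_pos: [0.5938, 0.0454, 0.1203]
tcp_rot: [-179.8, -0.0, 99.2]
wrist_force: [-0.1, 0.3, -1.1]
opening: 0.0179
```

```bash
python3 - <<'E'
from h import *
o=get_obs(); p=o['ee_pos'];print(p,o['tcp_rot'],o['opening'],o['wrist_force'],o['torque'])
s=shot('scene','pics/scene7.png')
crop(s,310,220,370,300,9,'pics/e1.png')
E
```

```text
[0.59381428 0.04539529 0.1202519 ] [-1.79825095e+02 -2.12195621e-02  9.91925687e+01] 0.017893057378220258 [-0.0740718   0.31349408 -1.07823887] [ 0.01995377 -0.05610904 -0.00116986]
```

View pics/e1.png

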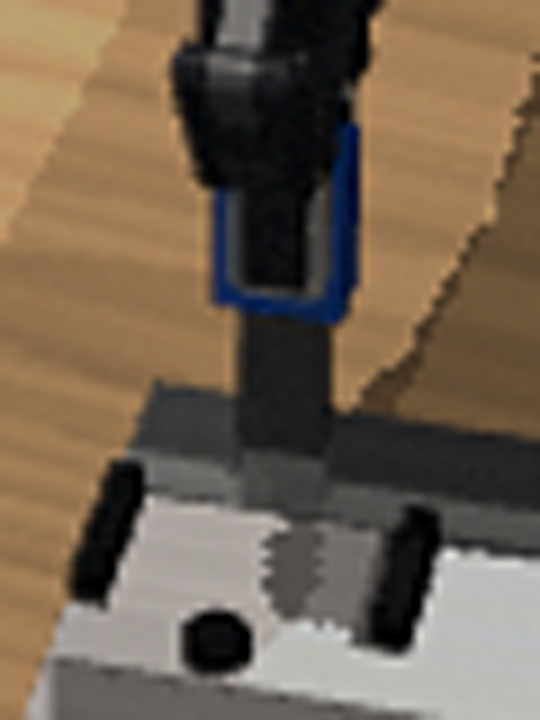

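Call:
play_rows(
  commands="0 0.5 0 -2 0; 0 0.5 0 -4 0; 0 0.5 0 -4 0; 0 0.5 0 -4 0",
)

```text
time: 13.13
ee_pos: [0.5954, 0.0448, 0.1179]
tcp_rot: [180.0, 0.0, 99.1]
wrist_force: [0.2, 0.2, -1.7]
opening: 0.0179
```

Call:
play_rows(
  commands="0 0 0 -1 0; 0 0 0 -2 0; 0 0 0 -2 0; 0 0 0 -2 0",
)

```text
time: 13.47
ee_pos: [0.5953, 0.0448, 0.1157]
tcp_rot: [-180.0, -0.0, 99.1]
wrist_force: [0.0, -0.5, -0.2]
opening: 0.0178
```

Call:
play_rows(
  commands="0 0 0 -1 0; 0 0 0 -2 0; 0 0 0 -2 0; 0 0 0 -2 0",
)

```text
time: 13.8
ee_pos: [0.5952, 0.0448, 0.1138]
tcp_rot: [-180.0, -0.0, 99.1]
wrist_force: [-1.7, -0.9, -1.0]
opening: 0.0178
```

Call:
play_rows(
  commands="0 -0.5 0 0 0; 0 -0.5 0 -1 0; 0 -0.5 0 -1 0; 0 -0.5 0 -1 0",
)

```text
time: 14.13
ee_pos: [0.5948, 0.0448, 0.1126]
tcp_rot: [-180.0, -0.0, 99.1]
wrist_force: [-0.9, 0.6, -2.2]
opening: 0.0175
```

Call:
play_rows(
  commands="0 0 0 -1 0; 0 0 0 -2 0; 0 0 0 -2 0; 0 0 0 -2 0",
)

```text
time: 14.47
ee_pos: [0.5948, 0.0448, 0.1105]
tcp_rot: [-180.0, -0.0, 99.1]
wrist_force: [-1.2, -0.8, -2.2]
opening: 0.0176
```

Call:
play_rows(
  commands="0 0 0 -1 0; 0 0 0 -2 0; 0 0 0 -2 0; 0 0 0 -2 0",
)

```text
time: 14.8
ee_pos: [0.5948, 0.0448, 0.1086]
tcp_rot: [-180.0, -0.0, 99.1]
wrist_force: [-2.2, -1.4, -1.8]
opening: 0.0177
```

Tip at about 38 mm and sliding in, so the thin end enters slot 1. I'll ease −x slightly and carry on down.

Call:
play_rows(
  commands="0 -0.3 0 -1 0; 0 -0.3 0 -2 0; 0 -0.3 0 -3 0; 0 -0.3 0 -3 0; 0 -0.3 0 -3 0",
)

```text
time: 15.22
ee_pos: [0.5946, 0.0448, 0.1056]
tcp_rot: [-180.0, -0.0, 99.1]
wrist_force: [-0.7, 0.2, -2.5]
opening: 0.0178
```

Call:
play_rows(
  commands="0 0 0 -1 0; 0 0 0 -2 0; 0 0 0 -3 0; 0 0 0 -3 0; 0 0 0 -3 0",
)

```text
time: 15.63
ee_pos: [0.5946, 0.0448, 0.1027]
tcp_rot: [180.0, -0.0, 99.1]
wrist_force: [-0.4, -0.2, -1.2]
opening: 0.0175
```

Call:
play_rows(
  commands="0 0 0 -1 0; 0 0 0 -1 0; 0 0 0 -1 0",
)

```text
time: 15.88
ee_pos: [0.5946, 0.0448, 0.1017]
tcp_rot: [180.0, 0.0, 99.1]
wrist_force: [-0.3, -1.1, -1.3]
opening: 0.0177
```

Call:
play_rows(
  commands="0 0 0 -1 0; 0 0 0 -1 0; 0 0 0 -1 0",
)

```text
time: 16.13
ee_pos: [0.5946, 0.0448, 0.1007]
tcp_rot: [180.0, 0.0, 99.1]
wrist_force: [-0.3, -0.2, -1.3]
opening: 0.0177
```

Call:
play_rows(
  commands="0 0 0 -1 0; 0 0 0 -1 0; 0 0 0 -1 0",
)

```text
time: 16.38
ee_pos: [0.5946, 0.0448, 0.0997]
tcp_rot: [180.0, -0.0, 99.1]
wrist_force: [-1.2, 0.4, -1.8]
opening: 0.0174
```

Call:
play_rows(
  commands="0 0 0 -1 0; 0 0 0 -1 0; 0 0 0 -1 0",
)

```text
time: 16.63
ee_pos: [0.5945, 0.0448, 0.0988]
tcp_rot: [-180.0, 0.0, 99.1]
wrist_force: [-0.5, -0.5, -0.7]
opening: 0.0177
```

Call:
play_rows(
  commands="0 0 0 -1 0; 0 0 0 -1 0; 0 0 0 -1 0",
)

```text
time: 16.88
ee_pos: [0.5946, 0.0448, 0.0984]
tcp_rot: [180.0, 0.0, 99.1]
wrist_force: [-2.8, -0.5, 5.5]
opening: 0.0177
```

Call:
play_rows(
  commands="0 -0.3 0 -0.5 0; 0 -0.3 0 -1 0; 0 -0.3 0 -1 0; 0 -0.3 0 -1 0",
)

```text
time: 17.22
ee_pos: [0.5946, 0.0448, 0.0983]
tcp_rot: [179.9, 0.0, 99.1]
wrist_force: [-3.7, -0.5, 9.9]
opening: 0.0176
```

Call:
play_rows(
  commands="0 -0.5 0 0.5 0; 0 -0.7 0 0.5 0; 0 -0.7 0 -0.5 0; 0 -0.7 0 -0.5 0; 0 -0.7 0 -0.5 0",
)

```text
time: 17.63
ee_pos: [0.5945, 0.0448, 0.0982]
tcp_rot: [179.8, 0.0, 99.1]
wrist_force: [-2.1, -1.3, 11.4]
opening: 0.0177
```

The step has stopped firmly on both lead-ins: tip about 27 mm up, and no further drop when I eased it sideways. I'll relieve the press and let go.

Call:
play_rows(
  commands="0 0.7 0 1 0; 0 0.7 0 1 0; 0 0.7 0 1 0; 0 0.7 0 1 0",
)

```text
time: 17.97
ee_pos: [0.5946, 0.0448, 0.0982]
tcp_rot: [179.9, 0.0, 99.1]
wrist_force: [-2.9, -0.7, 8.3]
opening: 0.0174
```

Call:
play_rows(
  commands="0 0.3 0 1 0; 0 0.3 0 1 0; 0 0.3 0 1 0; 0 0.3 0 1 0",
)

```text
time: 18.3
ee_pos: [0.5946, 0.0448, 0.0983]
tcp_rot: [180.0, 0.0, 99.1]
wrist_force: [-1.8, -0.4, 4.4]
opening: 0.0177
```

Call:
play_rows(
  commands="0.25 0.2 0 0.3 0; 0.35 0.2 0 0.3 0; 0.5 0.2 0 0.3 0; 0.5 0.2 0 0.3 0; 0.5 0.2 0 0.3 0; 0.5 0.2 0 0.3 0",
)

```text
time: 18.8
ee_pos: [0.5948, 0.0448, 0.0985]
tcp_rot: [-180.0, -0.0, 99.1]
wrist_force: [-0.3, -0.2, -0.4]
opening: 0.0426
```

```bash
python3 - <<'E'
from h import *
o=get_obs(); p=o['ee_pos'];print(p,o['tcp_rot'],o['opening'],o['wrist_force'])
s=shot('scene','pics/scene8.png')
crop(s,310,220,370,300,9,'pics/e2.png')
E
```

```text
[0.59479841 0.04479505 0.09847002] [-1.79995435e+02 -5.45477405e-04  9.91453172e+01] 0.04261176955553027 [-0.25928423 -0.2213657  -0.36579579]
```

View pics/e2.png

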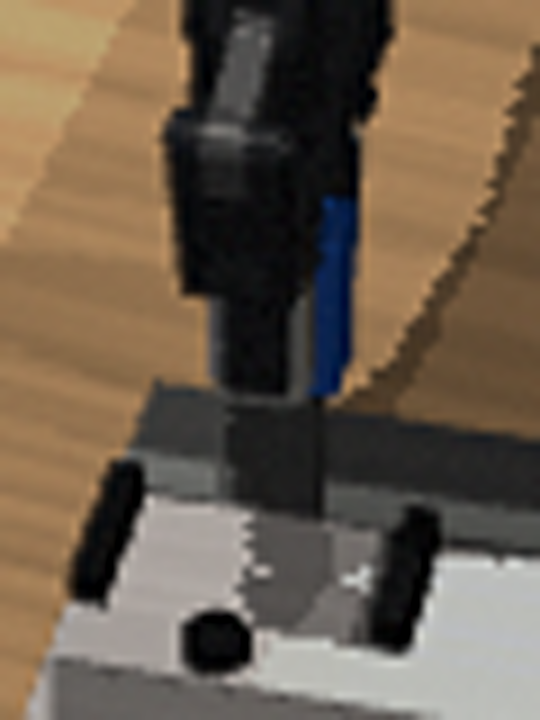

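Released and standing. I'll withdraw straight up, move aside, and check from both cameras.

Call:
play_rows(
  commands="0.5 0 0 10 0; 0.5 0 0 30 0; 0.5 0 0 60 0; 0.5 0 0 95 0; 0.5 0 0 120 0; 0.5 -10 -40 130 0; 0.5 -30 -80 130 0; 0.5 -60 -120 130 0; 0.5 -90 -150 130 0; 0.5 -90 -150 130 0",
)

```text
time: 19.68
ee_pos: [0.5019, -0.1082, 0.2301]
tcp_rot: [180.0, 0.1, 99.0]
wrist_force: [-0.7, 0.6, -0.9]
opening: 0.0427
```

Call:
play_rows(
  commands="0.5 -30 -30 0 0; 0.5 -60 -60 0 0; 0.5 -80 -80 0 0; 0.5 -80 -80 0 0; 0.5 -80 -80 0 0; 0.5 -80 -80 0 0",
)

```text
time: 20.18
ee_pos: [0.4251, -0.1851, 0.2292]
tcp_rot: [179.9, 0.0, 99.1]
wrist_force: [0.6, 0.5, 0.8]
opening: 0.0427
```

```bash
python3 - <<'E'
from h import *
o=get_obs(); p=o['ee_pos'];print(o['time'],p,o['wrist_force'])
s=shot('scene','pics/scene9.png');t=shot('top','pics/top9.png')
crop(s,300,200,440,330,5.5,'pics/e3.png');crop(t,215,180,335,255,6.5,'pics/e4.png')
E
```

```text
20.1833 [ 0.42514122 -0.18508579  0.2292024 ] [0.60983815 0.50033674 0.80407653]
```

View pics/e3.png

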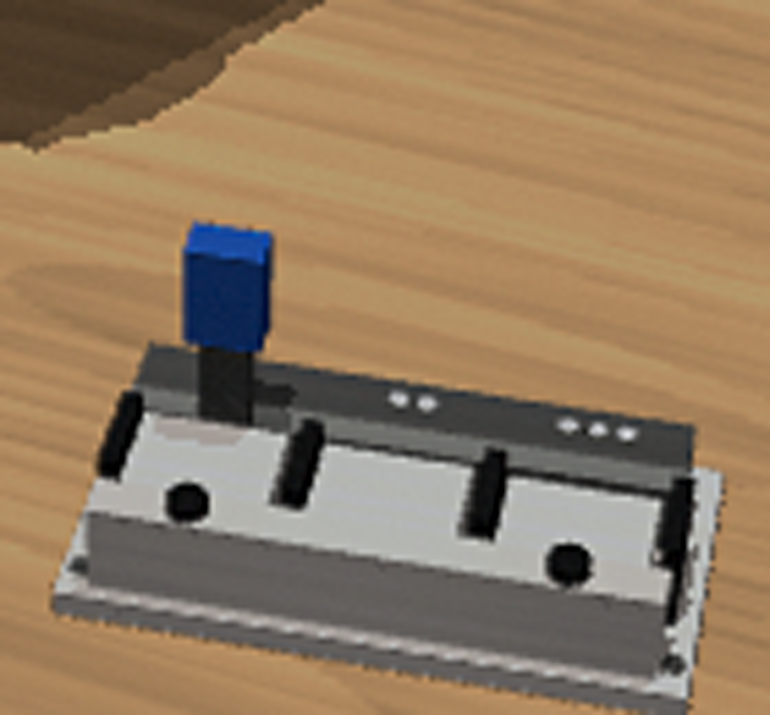

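View pics/top9.png

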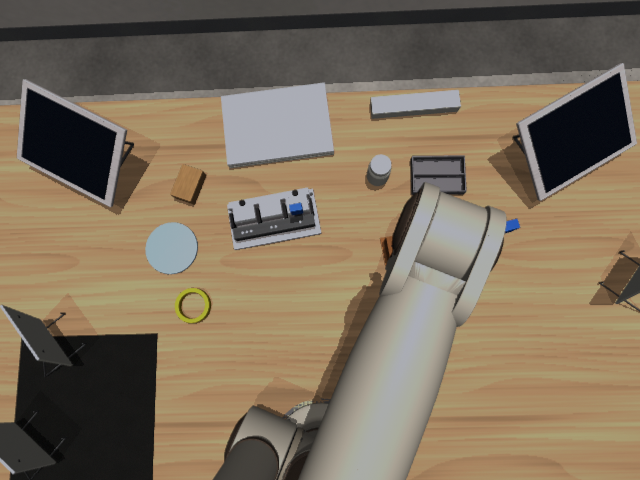

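```bash
python3 - <<'E'
from h import *
from workcell import job_done
h=cv2.cvtColor(cv2.imread('pics/top9.png'),cv2.COLOR_BGR2HSV)[190:230,280:315]
m=cv2.inRange(h,(105,130,120),(122,255,255)); M=cv2.moments(m,True); c=(280+M['m10']/M['m00'],190+M['m01']/M['m00'])
print(c,tri(c,(341.4,243.9)))
print(job_done())
E
```

```text
(295.35064935064935, 206.7792207792208) (array([0.59475593, 0.04416303, 0.13249298]), np.float64(0.0013718343339195788))
the job is handed in; nothing more can be done
None
```

The blue gauge is standing in slot 1, the one-dot slot, with its step stopped on the jaws. I let go, moved the arm clear and handed the job in at about 20 s.

- **Slot 2 (tried first):** the thin end went in, and so did the step. With small sideways easing the tip got down to about 19 mm, with forces up to about 8 N upward, so this slot is too wide.
- **Slot 1:** the thin end slid in freely and the step stopped firmly with the tip about 27 mm above the table. It went no deeper at about 11 N, or when I eased it sideways, so it was resting on both jaws. I took most of the pressure off before releasing.
- **Slot 3:** I did not try it, because it is always wider than slot 2.

**Last checks:** the scene camera shows the gauge upright in slot 1. Measured from both cameras, its handle top is about 132 mm above the table, against about 131 mm expected. The rail, the disc, tape, box, jar and tray look unmoved in the last pictures.

**Disagreements:** the two cameras differed by 4–5 mm at the rail, so I relied on the top view and on contact forces. In the last top view the arm hid the look-alike gauge nearest the robot, the screwdriver and most of the orange gauge, so I could not check those three again. I did not feel any contact with them.

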